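Slide the reagent carrier over the sill into the analyser until it latches

ROBOT

A 6-joint arm with a two-finger parallel gripper is mounted at the origin on a cart in front of the work surface, level with it; the furniture and walls round the work are solid. World frame = base frame: x ahead of the robot, y to its left, z up, the work surface at z = 0. Lengths are in mm, angles in rad, forces in N, time in s.
With the tool pointing down it reaches from about 150 to 775 mm from the base axis. Payload 6.1 kg.
Tool frame: the origin (TCP) lies at the very end of the fingers, on their centre line; the grasp point (between the pads) lies 19 mm behind it; z points along the fingers, y is the line along which they close (so a half turn about z gives the same grasp; the last joint's range is limited). The gripper opens to 85 mm and grips with 20 to 120 N. Pads are 22 mm wide; open, the fingers measure 114 mm over their backs; the gripper's body (76 mm by 85 mm) begins 54 mm behind the grasp point. The pads swing forward as they close: fully open they stand 13 mm farther back than shut.
Start: joints at [-1.248, 0.126, -0.04, 1.405, 0, 1.571], TCP at [166.535, -497.87, 231.295] pointing down, gripper open.
Joint ranges: [-2.72, 2.72], [-0.95, 1.95], [-1.27, 1.35], [-1.78, 2.02], [-1.46, 1.47], [-3.14, 3.14]. Speed limits (rad/s): [2.39, 2.39, 3.01, 3.14, 3.14, 3.14].

INTERFACE

Orientations are given as a rotation vector (axis times angle).
In Python, from cell import manip gives the robot as it stands. The module is installed in compiled form; this text tells all that it offers.
- The arm moves only by the tool step_arm, never from a script. Its argument "motion" is one flat list of numbers, 5 for each row, row after row: the gripper command: -1 is fully open, 1 is shut, values between are in proportion, then the shift along the tool's x, y, z in m, then the turn about the tool's z in degrees. A call has 1 to 20 rows; each row is the pose to reach, as a shift and turn from the pose commanded when the call began, along the tool's axes at that moment; what a row does not reach only later rows make up. A row lasts 1/12 s, in which the tool goes at most 41.7 mm and 7.16 degrees, less where a joint would pass 70% of its speed; a pose out of reach is approached as far as the arm can. A call with a gripper value outside its range is refused whole. The fingers move at their own pace and stop on an object; the grip force is fixed at half the most. Time passes only in rows, so rows that repeat a pose let the fingers close. It gives the time, the measured TCP pose, the force, the opening and the grip force at its end, in the units of the state.
- manip.observe(): the state, without advancing time (a new reading comes with each control period).
- manip.read_camera(name): name is "side" or "top" or "wrist"; returns the picture (400x640x3 uint8, red, green, blue); there is no depth.
- manip.camera_params(name): a dict with "fx", "fy", "cx", "cy" (pixels), "extrinsics" (4x4, takes a point from world to camera coordinates). Camera axes: x right, y up, looking along -z (the intrinsics and any distortion apply to the point x, -y, -z); pixel columns grow to the right and rows downward; lengths in mm; the calibration is good to about 2 mm. A picture is of the moment at which its call begins: read the wrist's pose just before it. camera_params takes no time and is no camera call; for the wrist camera it gives the pose at the moment of the call.
- manip.hand_in(): hands the job in; it is judged then, once.
The state is a dict: "time": time; "joint_pos": joint angles; "joint_velocities": joint speeds; "effort": joint torques, N m; "position": TCP position; "eef_rot": TCP orientation; "ft_force": force on the tool from outside, world axes, zero at the start; "wrist_torque": the same for the moment, N m; "grip_width": finger opening in mm; "finger_force": force on a finger pad.
Only numpy, scipy, OpenCV 4.12 (cv2) and the standard library are available. Lean on these libraries where they do the work, as an engineer would, in place of code of your own. Each camera call takes 0.05 s, during which the arm holds its last target. There are 200 camera calls.

TASK

Take the reagent carrier by its upright grip, lead its nose over the raised sill of the analyser and slide it along the deck between the rails, kept low and near level so that the three bottles stay standing in their pockets. Press it gently up against the sprung stop until the catch snaps up into the carrier's underside and holds it there, then let go. Do not ram the sill, the rails or the stop, and leave the things standing around where they are.

Things in the scene. Friction and masses are not known exactly. Their poses are not given: they have to be found in the camera images.
- carrier_grip (a point): Centre of the carrier's upright grip, the point to hold: a fin 12 mm thick (y), 34 mm long (x), at the heel of the tray, its top 62 mm and this point 43 mm above the tray's flat underside, 122 mm behind the nose face; the heel edge is 18 mm behind it. Axes: x to the nose (leading end), y left, z up. Mass centre of carrier with bottles about 55 mm ahead of this point.
- carrier_nose (a point): Middle of the lower edge of the carrier's nose face, on the underside; axes as carrier_grip.
- carrier: The carrier, a loose grey plastic tray, 140 mm long (x), 108 mm wide (y): a base plate 6 mm thick, on it a block 88 mm wide and 14 mm high with 2 x 2 pockets 10 mm deep, and the grip behind the block. About 0.45 kg with bottles. Origin at the middle of its underside, 52 mm ahead of and 43 mm below carrier_grip; x to the nose, z up.
- sill (a point): Middle of the front upper edge of the analyser's deck, on the deck's top surface, 30 mm above the table; x points into the bay (the way the carrier goes), y left, z up. The carrier waits in front of it on a separate loading shelf without side walls, whose top is 3 to 7 mm lower than the deck (a step up), across a 6 mm gap. Once home, the whole carrier is on the deck.
- analyser: The bench analyser, fixed: deck with rails, stop and catch and, from 204 mm behind the sill, a white housing 92 mm high; nothing above the deck. Origin on the table straight below point sill, same axes.
- stop (a joint): How far the sprung stop (a black rubber pad, 34 mm wide, across the deck's middle) is pressed in, m: 0 free, 0.012 solid. It resists with 2.8 N at first touch, then 0.7 N more per mm; carrier friction adds 2 to 4 N. Its unit is clamped for carriers of various lengths: the free pad stands 139 to 171 mm behind the sill; today's place is not measured, it is found by feel.
- catch (a joint): Steel catch with a sloped front in mid-deck, carried by the stop's unit, m: 0 up (4 mm proud of the deck), 0.0045 pressed down. The nose rides it down (1 to 2 N); once the stop is pressed in 4 mm it snaps up into a slot under the carrier and keeps it from sliding back, the stop staying pressed in about 4 mm. The stop may be pressed up to 8 mm farther before it is solid.
- bottle_a_mid (a point): Small white-capped bottle, 34 mm across, 62 mm tall, standing loose in a pocket of the carrier (front left); the point is its centre half-way up; z along its axis.
- bottle_b_mid (a point): Same kind of bottle, front right pocket; centre half-way up.
- bottle_c_mid (a point): Same kind of bottle, rear left pocket; centre half-way up.
- timer: Bystander: lab timer lying on the table, 62 x 66 x 20 mm; origin under its centre.
- spare_bottle: Bystander: small white-capped bottle on the table, 34 mm across, 62 mm tall; origin under its centre.
- rail_mouth (a point): On the deck, midway between the rails where they begin, 34 mm behind the sill; axes as sill. Rails 113 mm apart (2.5 mm free each side of the carrier), mouths flared outward from here back to 4 mm behind the sill. From 8 mm farther in, lips reach 9 mm inward over the base plate, undersides 12 mm above the deck (6 mm clear): no setting in from above, and the nose must be low.
Things that resemble listed ones, but are neither listed nor needed, are in the scene too. Leave any green look-alike of the part that bears bottle_b_mid alone.

How it is judged:
By the outcome, as a careful person would: the job done as asked, in the order asked, and still so for the second after the job is handed in, with the robot touching nothing.
It also fails if it takes over 48 s, if anything falls off the work surface, if the arm or the gripper's body presses on something with over 40 N, if the wrist force passes 120 N, or if a joint passes its speed limit or range.

## Working session

There is one attempt and no reset: what is moved stays moved. The work goes in short steps, Python scripts to look and compute and a tool call to move; the robot and the scene stay as the last step left them, time stands still between calls to the robot, and variables do not carry over. Pictures are saved under pics/ and viewed, at most 10 in all, crops included, and the job is handed in when it is done.

Besides the shell and the picture viewer there is one more tool, called by a JSON object that holds its "method" and its "body", one argument or row to a line. step_arm: Moves the arm, as the interface text tells. Its arguments: {"type":"object","properties":{"motion":{"type":"array","items":{"type":"number"}}},"required":["motion"]}

```bash
mkdir -p pics
python3 - <<'E'
from cell import manip
import cv2
for n in ("top","side"):
    im=manip.read_camera(n); cv2.imwrite(f"pics/{n}0.png",im[:,:,::-1])
    p=manip.camera_params(n); print(n,p)
s=manip.observe(); print(s)
E
```

```text
top {'fx': 433.8116060404363, 'fy': 433.8116060404363, 'cx': 315.33963268061655, 'cy': 206.62708462588552, 'extrinsics': array([[-2.35263863e-02, -9.99305957e-01,  2.88810136e-02,
         1.53810382e+02],
       [ 9.85978222e-01, -1.84192456e-02,  1.65854383e-01,
        -5.00252609e+02],
       [-1.65207306e-01,  3.23780047e-02,  9.85727250e-01,
        -8.68261579e+02],
       [ 0.00000000e+00,  0.00000000e+00,  0.00000000e+00,
         1.00000000e+00]])}
side {'fx': 468.3436844426887, 'fy': 468.3436844426887, 'cx': 321.6627834927742, 'cy': 190.84421858877886, 'extrinsics': array([[ 9.88375442e-01, -1.50612186e-01,  2.07353734e-02,
        -5.03196555e+02],
       [ 7.65894571e-02,  6.11077051e-01,  7.87857153e-01,
        -2.13844160e+02],
       [-1.31331799e-01, -7.77110550e-01,  6.15508856e-01,
        -9.52409382e+02],
       [ 0.00000000e+00,  0.00000000e+00,  0.00000000e+00,
         1.00000000e+00]])}
{'time': 0.1, 'joint_pos': array([-1.24803196e+00,  1.26339224e-01, -4.04804892e-02,  1.40539753e+00,
       -1.01759532e-05,  1.57077562e+00]), 'joint_velocities': array([ 1.25007078e-03, -1.18709722e-03,  8.55406244e-04,  9.24029349e-04,
       -7.02606535e-06,  8.21030970e-04]), 'effort': array([ 3.92984009e-05, -4.36903059e+01,  3.53605413e+01,  1.36786382e-02,
        9.09460982e-05, -1.53740632e-05]), 'position': array([ 166.40911746, -497.55487429,  230.60822667]), 'eef_rot': array([-3.09938335e+00, -5.04606233e-01,  3.74226241e-04]), 'ft_force': array([0.38862984, 0.22700261, 0.0658794 ]), 'wrist_torque': array([-0.02158445,  0.0107852 ,  0.00904821]), 'finger_force': 0.0, 'grip_width': 85.60830709685068}
```

View pics/top0.png

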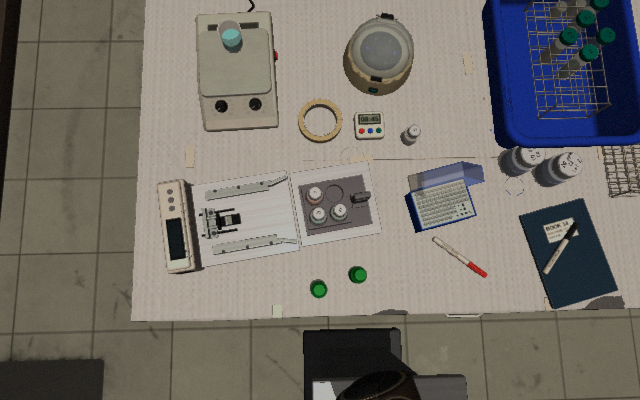

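View pics/side0.png

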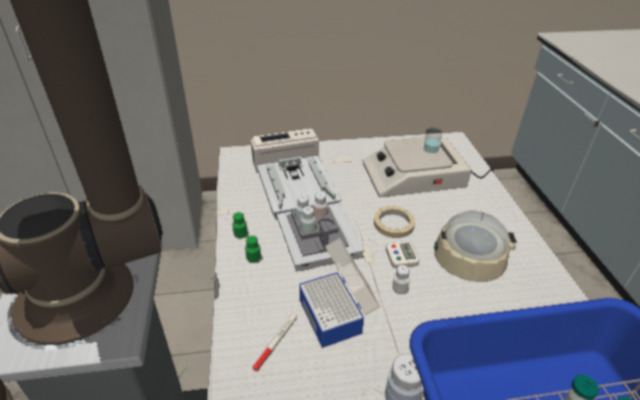

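The top view shows the carrier on its shelf around (335,203). Its fin is at (361,197) and its nose points image-left (about world +y). The analyser deck runs left from about x=298, with rails at (245,187) and (255,243) and the housing at (175,225). Candidates for bottle_b: the white-capped bottle at (315,193) and the green look-alikes at (318,289) and (358,274). The white one fits, because it stands in the carrier's front right pocket. I'll confirm with an enlarged crop.

Run:
```python
import cv2
im=cv2.imread("pics/top0.png")[150:290,190:390]
cv2.imwrite("pics/crop0.png",cv2.resize(im,None,fx=4,fy=4,interpolation=cv2.INTER_CUBIC))
```

```text
(no output)
```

View pics/crop0.png

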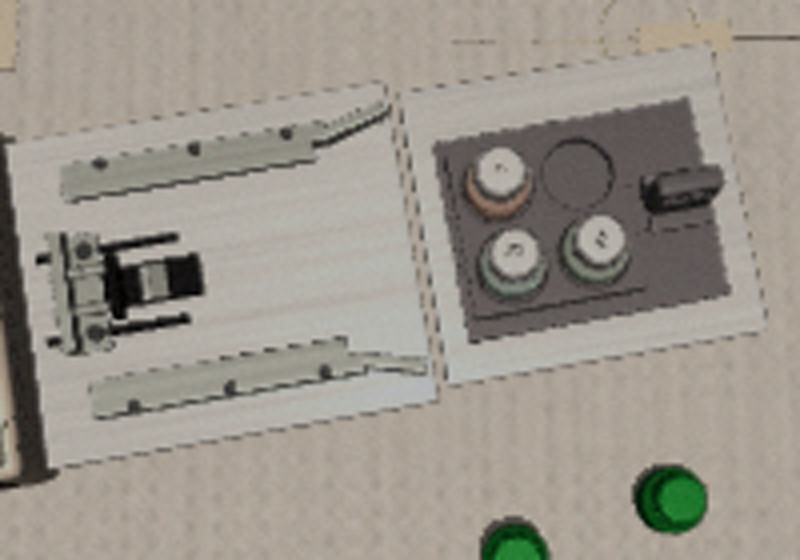

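The crop confirms it: three white-capped bottles stand in the carrier, with the front right one (bottle_b) at crop (500,170). The rear right pocket is empty at (578,175), and the fin is at (683,187). Now I'll cast rays onto known heights.

```bash
cat > h.py <<'E'
import numpy as np
from cell import manip
def ray(p,u,v,z):
    E=p["extrinsics"];R=E[:3,:3];c=-R.T@E[:3,3]
    d=R.T@np.array([(u-p["cx"])/p["fx"],-(v-p["cy"])/p["fy"],-1])
    return c+d*(z-c[2])/d[2]
def proj(p,X):
    x=p["extrinsics"][:3,:3]@np.asarray(X,float)+p["extrinsics"][:3,3]
    return np.array([p["cx"]+p["fx"]*x[0]/-x[2],p["cy"]+p["fy"]*x[1]/x[2]])
E
python3 - <<'E'
from h import *
np.set_printoptions(precision=1,suppress=True)
p=manip.camera_params("top")
def f(n,x,y,z):
    r=ray(p,190+x/4,150+y/4,z);print(n,r);return r
a=f("sillR",388,85,30);b=f("sillL",438,402,30)
print("sill w",np.linalg.norm(a-b),"mid",(a+b)/2)
for n,x,y in(("railR0",322,160),("railR1",70,200),("railL0",345,348),("railL1",92,418)):f(n,x,y,42)
c=[f("car",*q,31) for q in((435,143),(690,98),(732,295),(470,343))]
for i in range(4):print(np.linalg.norm(c[i]-c[i-1]))
print("mean",np.mean(c,0));m=(c[0]+c[3]-c[1]-c[2])[:2];print("dir deg",np.degrees(np.arctan2(m[1],m[0])), "sill norm deg",np.degrees(np.arctan2(*(b-a)[:2][[1,0]]))+ -90)
f("fin1",648,184,87);f("fin2",718,174,87);f("capfl",514,252,93);f("stop",108,290,40)
E
```

```text
sillR [582.9 201.8  30. ]
sillL [413.2 178.   30. ]
sill w 171.32992016007884 mid [498.  189.9  30. ]
railR0 [540.  236.4  42. ]
railR1 [521.1 367.   42. ]
railL0 [441.1 225.2  42. ]
railL1 [408.1 353.9  42. ]
car [550.5 177.2  31. ]
car [572.8  40.   31. ]
car [466.   22.3  31. ]
car [443.5 160.8  31. ]
108.27672765934824
138.93443094319161
108.31790557190013
140.28980489640273
mean [508.2 100.1  31. ]
dir deg 99.23671036496303 sill norm deg -262.0241878882339
fin1 [515.6  71.1  87. ]
fin2 [520.   35.8  87. ]
capfl [481.6 139.1  93. ]
stop [473.9 347.1  40. ]
```

```bash
cat >> h.py <<'E'
from scipy.spatial.transform import Rotation as Ro
def to(X,toolx_yaw_deg):
    s=manip.observe();R=Ro.from_rotvec(s["eef_rot"]).as_matrix()
    d=R.T@(np.asarray(X,float)-s["position"])
    y=np.degrees(np.arctan2(R[1,0],R[0,0]))
    print("shift m",np.round(d/1000,4),"turn deg",np.round(y-toolx_yaw_deg,2),"yaw now",round(y,2),"tilt z",np.round(R[:,2],4),"pos",np.round(s["position"],1),"F",np.round(s["ft_force"],1))
E
python3 -c "
from h import *
to([517,50,230.6],99.2)"
```

```text
shift m [ 0.5062 -0.4081  0.0006] turn deg -80.71 yaw now 18.49 tilt z [-5.0e-04  1.3e-03 -1.0e+00] pos [ 166.4 -497.6  230.6] F [0.4 0.2 0.1]
```

{"method": "step_arm", "body": {
  "motion": [-1,0.506,-0.408,0,-80.7,-1,0.506,-0.408,0,-80.7,-1,0.506,-0.408,0,-80.7,-1,0.506,-0.408,0,-80.7,-1,0.506,-0.408,0,-80.7,-1,0.506,-0.408,0,-80.7,-1,0.506,-0.408,0,-80.7,-1,0.506,-0.408,0,-80.7,-1,0.506,-0.408,0,-80.7,-1,0.506,-0.408,0,-80.7,-1,0.506,-0.408,0,-80.7,-1,0.506,-0.408,0,-80.7,-1,0.506,-0.408,0,-80.7,-1,0.506,-0.408,0,-80.7,-1,0.506,-0.408,0,-80.7,-1,0.506,-0.408,0,-80.7,-1,0.506,-0.408,0,-80.7,-1,0.506,-0.408,0,-80.7,-1,0.506,-0.408,0,-80.7]
}}

```text
time: 1.68
position: [516.4, 49.3, 230.9]
eef_rot: [-2.035, -2.392, 0.002]
ft_force: [-0.5, 0.3, -0.6]
grip_width: 85.4
finger_force: 0.0
```

Run:
```python
from h import *
import cv2
to([517,50,230.6],99.2)
p=manip.camera_params("wrist");im=manip.read_camera("wrist");cv2.imwrite("pics/w0.png",im[:,:,::-1])
import pickle;pickle.dump(p,open("w0.pkl","wb"))
```

```text
shift m [0.0006 0.0007 0.0003] turn deg 0.01 yaw now 99.21 tilt z [-1.3e-03 -4.0e-04 -1.0e+00] pos [516.4  49.3 230.9] F [-0.5  0.3 -0.6]
```

View pics/w0.png

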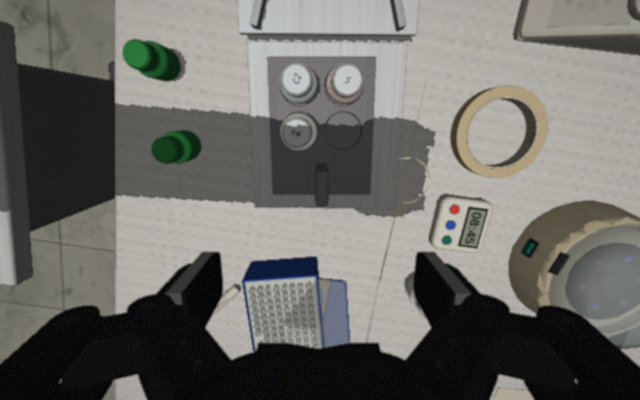

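The wrist view from above shows the carrier (268–376, 57–195), its fin at about (322,185) just below the rear bottles, and the deck edge at row ~38. I'll measure the fin and base edges with masks.

Run:
```python
from h import *
import cv2,pickle
np.set_printoptions(precision=1,suppress=True)
p=pickle.load(open("w0.pkl","rb"));g=cv2.cvtColor(cv2.imread("pics/w0.png"),cv2.COLOR_BGR2GRAY)
for r in (165,172,185,195,203): print(r,g[r,308:336])
for c in (318,322,325): print(c,g[155:212,c])
print(g[90,260:276],g[90,368:384],"row90",g[120,262:278],g[120,366:382]);print("nose",g[48:66,300],g[28:46,300],g[188:200,290])
```

```text
165 [54 54 53 55 56 52 54 47 42 38 36 39 40 35 38 35 35 36 40 51 53 54 55 54
 56 51 52 52]
172 [53 55 54 53 52 55 46 43 42 45 47 52 49 48 53 51 49 51 47 42 44 48 52 56
 54 53 53 53]
185 [55 52 55 52 50 52 47 46 50 47 53 53 53 53 52 55 50 47 51 45 44 46 48 53
 55 53 54 54]
195 [84 83 81 81 82 80 70 53 45 47 49 52 52 53 54 54 51 51 49 46 57 74 79 84
 84 82 80 82]
203 [91 91 88 91 89 91 88 71 55 47 48 52 50 53 52 51 49 52 48 56 77 90 94 92
 90 87 89 90]
318 [ 54  57  52  52  53  52  54  48  39  38  36  32  34  33  36  37  43  47
  52  52  54  51  48  54  54  53  54  50  51  53  53  50  51  50  51  56
  52  51  56  48  49  56  54  50  53  50  51  51  48  49  55  73 112 156
 177 179 178]
322 [ 50  52  53  54  54  55  51  50  41  37  38  36  37  37  37  38  44  53
  54  53  53  53  53  57  52  54  52  57  51  55  52  52  53  54  53  53
  53  52  51  53  54  53  52  54  53  52  51  53  52  51  52  64 106 153
 173 174 177]
325 [ 56  54  55  52  55  54  51  49  45  41  36  37  37  36  36  34  41  51
  52  53  52  55  54  51  54  54  51  52  54  50  47  53  51  49  50  55
  50  51  50  53  51  54  50  51  50  51  51  52  52  49  56  70 100 139
 162 171 173]
[192 193 193 191 188 189 188 181 154 123 115 113 116 117 115 115] [110 111 108 111 108 106 120 157 177 182 182 182 183 185 185 184] row90 [94 95 92 89 93 95 86 76 58 54 55 54 57 59 67 75] [83 83 76 67 59 56 64 71 87 93 90 91 92 93 92 92]
nose [193 193 191 194 192 194 193 182 149 123 116 117 115 117 119 126 139 165] [183 184 185 180 160 124  85  78  88  89  91 111 148 164 175 186 193 194] [52 51 57 51 55 60 70 85 90 93 90 93]
```

Run:
```python
from h import *
import cv2,pickle
np.set_printoptions(precision=1,suppress=True)
p=pickle.load(open("w0.pkl","rb"))
E=p["extrinsics"];print("cam",-E[:3,:3].T@E[:3,3])
for n,u,v,z in(("fin c",321.7,188.8,87),("fin front",321.7,171,87),("fin back",321.7,206.5,87),("L90",268,90,31),("R90",374.8,90,31),("nose",322,56.3,31),("heel",322,193.8,31),("sill240",241,34,30),("sill300",300,32.7,30),("sill415",415,34,30),("shelf front",300,39.5,25)):
    print(n,ray(p,u,v,z))
g=cv2.cvtColor(cv2.imread("pics/w0.png"),cv2.COLOR_BGR2GRAY)
for c in (250,270,300,330,360,385): print(c,g[26:46,c])
```

```text
cam [507.1 114.4 373.4]
fin c [520.7  52.5  87. ]
fin front [518.   68.7  87. ]
fin back [523.4  35.9  87. ]
L90 [453.1 132.7  31. ]
R90 [559.9 149.9  31. ]
nose [502.  172.4  31. ]
heel [524.6  34.9  31. ]
sill240 [420.9 179.8  30. ]
sill300 [477.4 190.1  30. ]
sill415 [588.1 206.7  30. ]
shelf front [477.8 185.1  25. ]
250 [178 189 194 196 196 188 158 109  76  79  87  89  94 116 151 169 184 194
 194 195]
270 [192 193 192 194 193 185 160 110  73  79  88  91 117 151 165 166 179 188
 190 193]
300 [183 182 183 184 185 180 160 124  85  78  88  89  91 111 148 164 175 186
 193 194]
330 [190 191 191 191 191 189 177 144  99  75  83  89  92  97 108 129 160 182
 191 191]
360 [186 186 183 185 186 186 180 151 103  75  81  88  84  88 112 152 169 182
 189 190]
385 [184 186 185 184 185 188 184 159 114  82  81  91  91  91 115 146 159 172
 183 185]
```

{"method": "step_arm", "body": {
  "motion": [-1,0.0025,0.0045,0.035,0,-1,0.0025,0.0045,0.07,0,-1,0.0025,0.0045,0.105,0,-1,0.0025,0.0045,0.135,0,-1,0.0025,0.0045,0.16,0,-1,0.0025,0.0045,0.175,0,-1,0.0025,0.0045,0.181,0,-1,0.0025,0.0045,0.181,0,-1,0.0025,0.0045,0.181,0]
}}

```text
time: 2.48
position: [521.2, 52.0, 51.2]
eef_rot: [2.037, 2.391, 0.001]
ft_force: [0.4, 0.4, 0.6]
grip_width: 85.6
finger_force: 0.0
```

Run:
```python
from h import *
import cv2
to([520.5,52.5,50],99.2)
p=manip.camera_params("wrist");im=manip.read_camera("wrist");cv2.imwrite("pics/w1.png",im[:,:,::-1])
import pickle;pickle.dump(p,open("w1.pkl","wb"))
```

```text
shift m [ 0.0006 -0.0006  0.0012] turn deg -0.08 yaw now 99.12 tilt z [ 9.e-04  0.e+00 -1.e+00] pos [521.2  52.   51.2] F [0.4 0.4 0.6]
```

View pics/w1.png

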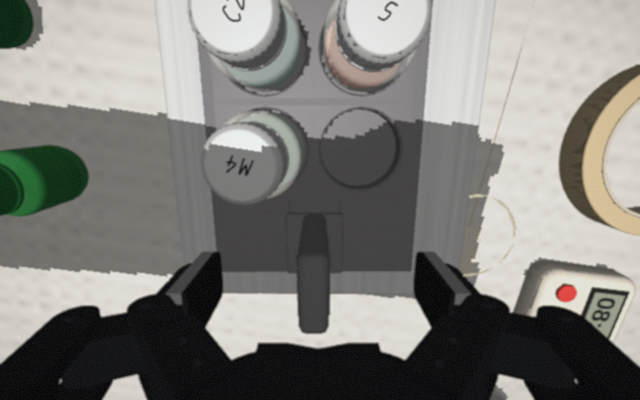

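The open fingers straddle the fin. The fin's top is at column ~314 and the mid-finger at ~318, so I'll shift 1.5 mm left and close.

{"method": "step_arm", "body": {
  "motion": [-1,0,-0.0015,0.001,0,0,0,-0.0015,0.001,0,1,0,-0.0015,0.001,0,1,0,-0.0015,0.001,0,1,0,-0.0015,0.001,0,1,0,-0.0015,0.001,0,1,0,-0.0015,0.001,0,1,0,-0.0015,0.001,0,1,0,-0.0015,0.001,0,1,0,-0.0015,0.001,0,1,0,-0.0015,0.001,0,1,0,-0.0015,0.001,0]
}}

```text
time: 3.53
position: [519.6, 52.5, 49.5]
eef_rot: [2.036, 2.392, 0.0]
ft_force: [0.3, -0.4, 3.1]
grip_width: 11.3
finger_force: 59.2
```

{"method": "step_arm", "body": {
  "motion": [1,0,0,-0.002,0,1,0,0,-0.004,0,1,0,0,-0.006,0,1,0,0,-0.008,0,1,0,0,-0.008,0,1,0,0,-0.008,0]
}}

```text
time: 4.03
position: [519.5, 52.5, 57.2]
eef_rot: [2.036, 2.392, -0.0]
ft_force: [0.1, -0.1, -5.8]
grip_width: 11.4
finger_force: 58.4
```

Run:
```python
from h import *
import cv2,pickle
s=manip.observe();print(s["ft_force"],s["wrist_torque"],s["position"],s["grip_width"])
ims={}
for n in("wrist","side","top"):
    p=manip.camera_params(n);im=manip.read_camera(n);cv2.imwrite(f"pics/{n}2.png",im[:,:,::-1]);ims[n]=im[:,:,::-1];pickle.dump(p,open(f"{n}2.pkl","wb"))
w=ims["wrist"][0:330,100:520]
sd=cv2.resize(ims["side"][110:280,230:390],None,fx=2.35,fy=2.35,interpolation=cv2.INTER_CUBIC)
c=np.zeros((400,800,3),np.uint8);c[:330,:420]=w;c[:min(400,sd.shape[0]),420:420+sd.shape[1]]=sd[:400]
cv2.imwrite("pics/c2.png",c)
```

```text
[ 0.07331897 -0.05577638 -5.83146994] [-0.29771131 -0.08020944 -0.01275471] [519.53862075  52.46514155  57.22015369] 11.35875149999363
```

View pics/c2.png

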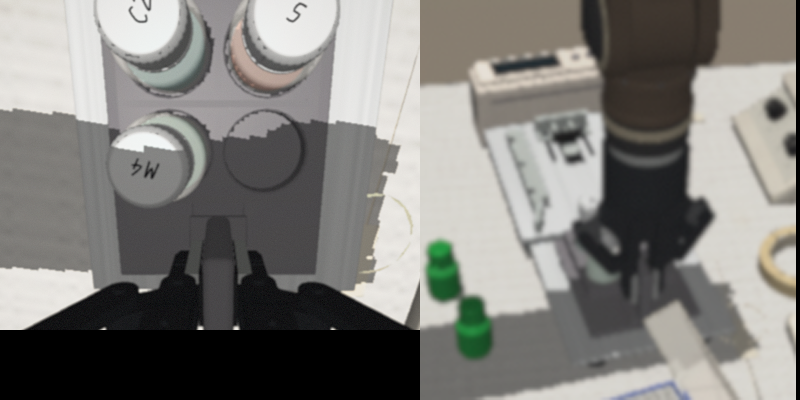

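The carrier is lifted and level, with the fin firmly between the pads and the bottles standing. The rails and stop are visible in the side crop at (520–580,120–220). Next I'll get the rail axis relative to the carrier from the unobstructed first top view.

Run:
```python
from h import *
np.set_printoptions(precision=1,suppress=True)
p=manip.camera_params("top")
f=lambda x,y,z:ray(p,190+x/4,150+y/4,z)
c=np.array([f(*q,31) for q in((435,143),(690,98),(732,295),(470,343))]);cc=c.mean(0)
for z in(42,45):
    R0,R1,L0,L1=f(312,162,z),f(70,201,z),f(345,341,z),f(92,384,z)
    u=(R1-R0)/np.linalg.norm(R1-R0);v=(L1-L0)/np.linalg.norm(L1-L0);a=u+v;a/=np.linalg.norm(a);l=np.array([-a[1],a[0],0])
    m=(R0+R1+L0+L1)/4
    print(z,"yawR,L",np.degrees(np.arctan2(u[1],u[0])),np.degrees(np.arctan2(v[1],v[0])),"gap",(L0+L1-R0-R1)@l/2,"carrier centre lateral",(cc-m)@l)
    s=(f(388,85,30)+f(438,402,30))/2;print("sill-mid lateral",(s-m)@l,"long of carrier from sill",(cc-s)@a,"lips start",((R0+L0)/2-s)@a)
    print("stop pad long",(f(118,283,38)-s)@a, "lat",(f(118,283,38)-m)@l,"catch",(f(185,276,32)-s)@a,(f(185,276,32)-m)@l)
```

```text
42 yawR,L 98.37589782880683 98.5324923996699 gap 95.87141949332816 carrier centre lateral 3.4781559223439626
sill-mid lateral 0.3205058286669336 long of carrier from sill -90.32707053305872 lips start 43.95542983433859
stop pad long 153.90046663186445 lat -1.9863770377069054 catch 120.10911896640714 -0.8435074866155229
45 yawR,L 98.37589782880684 98.5324923996699 gap 95.54912506036823 carrier centre lateral 2.9876152914918714
sill-mid lateral -0.1700348021851628 long of carrier from sill -90.32707053305872 lips start 43.82172413626321
stop pad long 153.90046663186445 lat -2.47691766855901 catch 120.10911896640714 -1.334048117467626
```

{"method": "step_arm", "body": {
  "motion": [1,0,0.0003,-0.001,0.1,1,0,0.001,-0.002,0.3,1,0.001,0.0017,-0.002,0.5,1,0.003,0.0023,-0.002,0.7,1,0.006,0.0026,-0.002,0.7,1,0.01,0.0026,-0.002,0.7,1,0.014,0.0027,-0.002,0.7,1,0.018,0.0027,-0.002,0.7,1,0.022,0.0028,-0.002,0.7,1,0.026,0.0028,-0.002,0.7,1,0.03,0.0028,-0.002,0.7,1,0.034,0.0029,-0.002,0.7,1,0.037,0.003,-0.002,0.7,1,0.039,0.003,-0.002,0.7,1,0.04,0.003,-0.002,0.7,1,0.04,0.003,-0.002,0.7]
}}

```text
time: 5.52
position: [516.1, 92.7, 59.3]
eef_rot: [2.05, 2.38, -0.0]
ft_force: [1.0, -0.1, -5.3]
grip_width: 11.5
finger_force: 58.4
```

Run:
```python
from h import *
import cv2,pickle
to([0,0,0],98.45)
print(manip.observe()["wrist_torque"])
ims={}
for n in("wrist","top"):
    p=manip.camera_params(n);im=manip.read_camera(n);cv2.imwrite(f"pics/{n}3.png",im[:,:,::-1]);ims[n]=im[:,:,::-1];pickle.dump(p,open(f"{n}3.pkl","wb"))
w=ims["wrist"][0:300,140:500]
sd=cv2.resize(ims["top"][155:265,190:300],None,fx=4,fy=4,interpolation=cv2.INTER_CUBIC)
c=np.zeros((440,800,3),np.uint8);c[:300,:360]=w;c[:,360:]=sd
cv2.imwrite("pics/c3.png",c)
```

```text
shift m [-0.0153 -0.5241  0.0593] turn deg 0.06 yaw now 98.51 tilt z [-0. -0. -1.] pos [516.1  92.7  59.3] F [ 1.  -0.1 -5.3]
[-0.30135687 -0.03634356 -0.02889649]
```

View pics/c3.png

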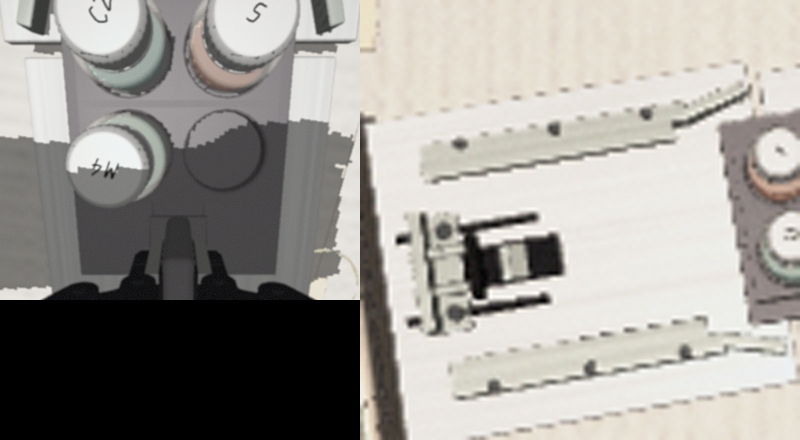

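The nose is over the sill inside the flares, with its corners at crop (722,120) and (748,322). The rail lips run (430,181)–(672,142) and (452,364)–(705,319).

Run:
```python
from h import *
p=manip.camera_params("top")
f=lambda x,y,z:ray(p,190+(x-360)/4,155+y/4,z)
R0,R1,L0,L1=f(672,142,44),f(430,181,44),f(705,319,44),f(452,364,44)
u=(R1-R0);v=(L1-L0);a=u+v;a/=np.linalg.norm(a);l=np.array([-a[1],a[0],0]);m=(R0+R1+L0+L1)/4
print("yaw",np.degrees(np.arctan2(a[1],a[0])),"gap",(L0+L1-R0-R1)@l/2)
for z in(38,41):
  nr,nl=f(722,120,z),f(748,322,z);n=(nr+nl)/2;e=nl-nr
  print(z,"w",np.linalg.norm(e),"nose lat",(n-m)@l,"yaw",np.degrees(np.arctan2(e[1],e[0]))-90+0,"nose to lips",((R0+L0)/2-n)@a, "grip->nose axis lat")
  print("stop pad from nose",(f(484,268,38)-n)@a)
```

```text
yaw 98.68239966774557 gap 95.14933468795206
38 w 107.78801368515424 nose lat -1.9500285202399223 yaw -263.432960127681 nose to lips 24.428677304588415 grip->nose axis lat
stop pad from nose 131.85350928444697
41 w 107.42727574579932 nose lat -1.45401379972856 yaw -263.432960127681 nose to lips 24.477515028237814 grip->nose axis lat
stop pad from nose 131.90234700809637
```

{"method": "step_arm", "body": {
  "motion": [1,0,-0.0004,0.0005,0,1,0,-0.0008,0.001,0,1,0,-0.0008,0.0015,0,1,0,-0.0008,0.002,0,1,0,-0.0008,0.002,0]
}}

```text
time: 6.03
position: [515.3, 92.2, 57.2]
eef_rot: [-2.051, -2.38, 0.0]
ft_force: [0.2, 0.2, -5.1]
grip_width: 11.5
finger_force: 58.4
```

```bash
python3 -c "
from h import *
s=manip.observe();print(s['ft_force'],s['wrist_torque'],s['position'])"
```

```text
[ 0.17433316  0.22431881 -5.10690146] [-0.31483265 -0.08332256 -0.02390379] [515.26241444  92.24903093  57.16285125]
```

No contact yet, so I'll lower a bit more.

{"method": "step_arm", "body": {
  "motion": [1,0,0,0.0005,0,1,0,0,0.001,0,1,0,0,0.0015,0,1,0,0,0.0015,0]
}}

```text
time: 6.37
position: [515.3, 92.4, 55.7]
eef_rot: [-2.051, -2.38, 0.0]
ft_force: [-0.6, -0.7, -4.4]
grip_width: 10.9
finger_force: 58.4
```

```bash
python3 -c "
from h import *
s=manip.observe();print(s['ft_force'],s['wrist_torque'],s['position'])"
```

```text
[-0.5520794  -0.72595279 -4.41637551] [-0.29715299 -0.01769116  0.02862802] [515.2669612   92.37460668  55.69306096]
```

{"method": "step_arm", "body": {
  "motion": [1,0,0,0.0005,0,1,0,0,0.001,0,1,0,0,0.001,0]
}}

```text
time: 6.62
position: [515.3, 92.4, 54.7]
eef_rot: [-2.051, -2.38, 0.0]
ft_force: [0.2, -0.2, -6.0]
grip_width: 11.5
finger_force: 58.4
```

```bash
python3 -c "
from h import *
s=manip.observe();print(s['ft_force'],s['wrist_torque'],s['position'])"
```

```text
[ 0.2299983  -0.18237663 -5.95094839] [-0.29334294 -0.06266487 -0.0054687 ] [515.26538317  92.35594424  54.68467817]
```

{"method": "step_arm", "body": {
  "motion": [1,0,0,0.0005,0,1,0,0,0.001,0,1,0,0,0.001,0]
}}

```text
time: 6.87
position: [515.4, 92.4, 53.9]
eef_rot: [2.051, 2.38, 0.0]
ft_force: [0.8, -0.1, -3.7]
grip_width: 11.0
finger_force: 58.7
```

```bash
python3 -c "
from h import *
s=manip.observe();print(s['ft_force'],s['wrist_torque'],s['position'])"
```

```text
[ 0.84491021 -0.11339963 -3.66130238] [-0.21305987  0.01056207  0.00071922] [515.4076353   92.38190547  53.88731861]
```

The nose meets the deck at TCP z≈54. I'll raise 0.5 mm and slide in.

{"method": "step_arm", "body": {
  "motion": [1,0,0,-0.0005,0,1,0.001,0,-0.0005,0,1,0.003,0,-0.0005,0,1,0.006,0,-0.0005,0,1,0.009,0,-0.0005,0,1,0.012,0,-0.0005,0,1,0.015,0,-0.0005,0,1,0.018,0,-0.0005,0,1,0.021,0,-0.0005,0,1,0.024,0,-0.0005,0,1,0.027,0,-0.0005,0,1,0.03,0,-0.0005,0,1,0.033,0,-0.0005,0,1,0.035,0,-0.0005,0,1,0.035,0,-0.0005,0]
}}

```text
time: 8.12
position: [510.2, 127.5, 54.3]
eef_rot: [-2.05, -2.38, -0.001]
ft_force: [0.2, 0.8, -5.3]
grip_width: 11.4
finger_force: 58.4
```

Run:
```python
from h import *
import cv2
s=manip.observe();print(s['ft_force'],s['wrist_torque'],s['position'])
t=manip.read_camera("top")[:,:,::-1];w=manip.read_camera("wrist")[:,:,::-1]
c=np.zeros((440,800,3),np.uint8);c[:300,:360]=w[:300,140:500];c[:,360:]=cv2.resize(t[155:265,190:300],None,fx=4,fy=4,interpolation=cv2.INTER_CUBIC)
cv2.imwrite("pics/c4.png",c)
```

```text
[ 0.19605953  0.82663233 -5.30657502] [-0.23831186 -0.17250182 -0.05134431] [510.17798378 127.45689276  54.33156008]
```

View pics/c4.png

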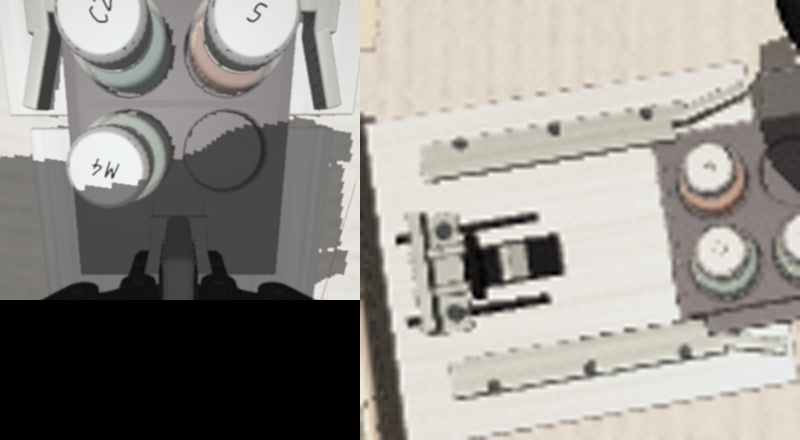

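The nose is under the lips and centred, with forces small and the bottles standing. I'll continue.

{"method": "step_arm", "body": {
  "motion": [1,0.001,0,0,0,1,0.003,0,0,0,1,0.006,0,0,0,1,0.009,0,0,0,1,0.012,0,0,0,1,0.015,0,0,0,1,0.018,0,0,0,1,0.021,0,0,0,1,0.023,0,0,0,1,0.025,0,0,0,1,0.025,0,0,0]
}}

```text
time: 9.13
position: [506.4, 152.2, 54.3]
eef_rot: [-2.05, -2.38, -0.0]
ft_force: [1.8, 0.6, -5.6]
grip_width: 11.5
finger_force: 58.4
```

```bash
python3 -c "
from h import *
s=manip.observe();print(s['ft_force'],s['wrist_torque'],s['position'])"
```

```text
[ 1.77561956  0.61565455 -5.6257553 ] [-0.14316111 -0.24981199 -0.12796969] [506.43045642 152.19815918  54.29421833]
```

Light rub on the left rail (Fx +1.8 N at the nose), so I'll ease right.

{"method": "step_arm", "body": {
  "motion": [1,0,0.0005,0,0.1,1,0,0.001,0,0.2,1,0,0.001,0,0.2,1,0,0.001,0,0.2]
}}

```text
time: 9.47
position: [507.3, 151.7, 54.2]
eef_rot: [-2.055, -2.376, 0.0]
ft_force: [0.3, -0.8, -4.1]
grip_width: 11.7
finger_force: 58.4
```

```bash
python3 -c "
from h import *
s=manip.observe();print(s['ft_force'],s['wrist_torque'],s['position'])"
```

```text
[ 0.31285672 -0.79950792 -4.08109783] [-0.31504135 -0.04266547 -0.00177401] [507.3364724  151.7226705   54.19708114]
```

{"method": "step_arm", "body": {
  "motion": [1,0.001,0,0,0,1,0.003,0,0,0,1,0.006,0,0,0,1,0.009,0,0,0,1,0.012,0,0,0,1,0.015,0,0,0,1,0.018,0,0,0,1,0.021,0,0,0,1,0.024,0,0,0,1,0.026,0,0,0,1,0.026,0,0,0]
}}

```text
time: 10.38
position: [503.6, 178.0, 54.3]
eef_rot: [-2.054, -2.377, -0.0]
ft_force: [-0.4, -0.4, -4.5]
grip_width: 11.4
finger_force: 58.4
```

```bash
python3 -c "
from h import *
s=manip.observe();print(s['ft_force'],s['wrist_torque'],s['position'])"
```

```text
[-0.42641245 -0.39417129 -4.53540266] [-0.32376959 -0.03488365  0.03861939] [503.63485808 178.02139492  54.29571856]
```

{"method": "step_arm", "body": {
  "motion": [1,0.001,0,0,0,1,0.003,0,0,0,1,0.005,0,0,0,1,0.007,0,0,0,1,0.009,0,0,0,1,0.011,0,0,0,1,0.013,0,0,0,1,0.015,0,0,0,1,0.017,0,0,0,1,0.019,0,0,0,1,0.021,0,0,0,1,0.023,0,0,0,1,0.025,0,0,0,1,0.025,0,0,0]
}}

```text
time: 11.55
position: [500.1, 202.7, 54.4]
eef_rot: [2.055, 2.377, 0.0]
ft_force: [0.6, 0.4, -3.8]
grip_width: 11.5
finger_force: 58.6
```

```bash
python3 -c "
from h import *
s=manip.observe();print(s['ft_force'],s['wrist_torque'],s['position'])"
```

```text
[ 0.61168523  0.39431031 -3.84326436] [-0.21381525 -0.04624377  0.05972461] [500.13090573 202.67351397  54.43144431]
```

The nose is now riding on the catch. I'll feel for the stop in small steps.

{"method": "step_arm", "body": {
  "motion": [1,0.001,0,0,0,1,0.002,0,0,0,1,0.003,0,0,0,1,0.004,0,0,0,1,0.005,0,0,0,1,0.006,0,0,0,1,0.007,0,0,0,1,0.008,0,0,0,1,0.008,0,0,0]
}}

```text
time: 12.3
position: [498.9, 210.6, 54.3]
eef_rot: [-2.054, -2.376, -0.001]
ft_force: [0.1, -0.7, -3.5]
grip_width: 10.9
finger_force: 58.6
```

```bash
python3 -c "
from h import *
s=manip.observe();print(s['ft_force'],s['wrist_torque'],s['position'])"
```

```text
[ 0.07694051 -0.74144459 -3.45410564] [-0.29978652 -0.10196624 -0.05667575] [498.9134796  210.63842401  54.33154434]
```

{"method": "step_arm", "body": {
  "motion": [1,0.001,0,0,0,1,0.002,0,0,0,1,0.003,0,0,0,1,0.004,0,0,0,1,0.005,0,0,0,1,0.006,0,0,0,1,0.006,0,0,0]
}}

```text
time: 12.88
position: [498.0, 216.4, 54.3]
eef_rot: [-2.055, -2.376, -0.0]
ft_force: [0.3, 0.8, -5.2]
grip_width: 11.2
finger_force: 58.6
```

```bash
python3 -c "
from h import *
s=manip.observe();print(s['ft_force'],s['wrist_torque'],s['position'])"
```

```text
[ 0.26573739  0.82300967 -5.21357093] [-0.17704574 -0.02835287  0.05717848] [498.04689485 216.4269294   54.30488284]
```

{"method": "step_arm", "body": {
  "motion": [1,0.001,0,0,0,1,0.002,0,0,0,1,0.003,0,0,0,1,0.004,0,0,0,1,0.005,0,0,0,1,0.005,0,0,0]
}}

```text
time: 13.38
position: [497.3, 221.4, 54.3]
eef_rot: [-2.055, -2.376, -0.0]
ft_force: [0.0, -1.0, -3.6]
grip_width: 11.2
finger_force: 58.7
```

```bash
python3 -c "
from h import *
s=manip.observe();print(s['ft_force'],s['wrist_torque'],s['position'])"
```

```text
[ 0.02619342 -0.96252339 -3.6118717 ] [-0.17516098 -0.04945414  0.06460964] [497.34147099 221.37007215  54.31868006]
```

{"method": "step_arm", "body": {
  "motion": [1,0.001,0,0,0,1,0.002,0,0,0,1,0.003,0,0,0,1,0.004,0,0,0,1,0.004,0,0,0]
}}

```text
time: 13.8
position: [496.9, 224.7, 54.4]
eef_rot: [2.054, 2.375, -0.001]
ft_force: [1.1, -4.1, -3.1]
grip_width: 11.4
finger_force: 58.8
```

```bash
python3 -c "
from h import *
s=manip.observe();print(s['ft_force'],s['wrist_torque'],s['position'])"
```

```text
[ 1.09227697 -4.13054046 -3.10635825] [-0.93119502 -0.18799252  0.03600559] [496.85324954 224.67773073  54.35249568]
```

Touching the stop (about 4 N). I'll press on gently.

{"method": "step_arm", "body": {
  "motion": [1,0.0005,0,0,0,1,0.001,0,0,0,1,0.0015,0,0,0,1,0.002,0,0,0,1,0.0025,0,0,0,1,0.003,0,0,0,1,0.0035,0,0,0,1,0.004,0,0,0,1,0.004,0,0,0]
}}

```text
time: 14.55
position: [496.3, 228.5, 54.2]
eef_rot: [2.055, 2.375, -0.001]
ft_force: [1.3, -5.2, -2.3]
grip_width: 11.3
finger_force: 58.9
```

```bash
python3 -c "
from h import *
s=manip.observe();print(s['ft_force'],s['wrist_torque'],s['position'])"
```

```text
[ 1.26751949 -5.15355875 -2.31875896] [-1.31943753 -0.27385006  0.04300716] [496.27894573 228.45332087  54.2438501 ]
```

{"method": "step_arm", "body": {
  "motion": [1,0.0005,0,0,0,1,0.001,0,0,0,1,0.0015,0,0,0,1,0.002,0,0,0,1,0.002,0,0.0003,0,1,0.002,0,0.0003,0]
}}

```text
time: 15.05
position: [496.1, 230.1, 54.1]
eef_rot: [2.055, 2.374, -0.002]
ft_force: [0.9, -7.6, -1.2]
grip_width: 11.1
finger_force: 59.1
```

```bash
python3 -c "
from h import *
s=manip.observe();print(s['ft_force'],s['wrist_torque'],s['position'])"
```

```text
[ 0.8507384  -7.55370457 -1.19532415] [-1.54896952 -0.1641498   0.0916002 ] [496.09734827 230.06117682  54.12743291]
```

Pressed in about 6 mm. I'll ease back to see whether the catch holds.

{"method": "step_arm", "body": {
  "motion": [1,-0.0005,0,0,0,1,-0.001,0,0,0,1,-0.0015,0,0,0,1,-0.002,0,0,0,1,-0.0025,0,0,0,1,-0.003,0,0,0,1,-0.003,0,0,0]
}}

```text
time: 15.63
position: [496.4, 227.9, 54.0]
eef_rot: [2.055, 2.376, -0.0]
ft_force: [0.1, -4.7, -3.0]
grip_width: 11.3
finger_force: 58.8
```

```bash
python3 -c "
from h import *
s=manip.observe();print(s['ft_force'],s['wrist_torque'],s['position'])"
```

```text
[ 0.13452937 -4.70148433 -2.96340392] [-1.04200845 -0.22968734  0.05335023] [496.4142939  227.88901151  54.00177675]
```

{"method": "step_arm", "body": {
  "motion": [1,-0.0005,0,0,0,1,-0.001,0,0,0,1,-0.0015,0,0,0,1,-0.002,0,0,0,1,-0.002,0,0,0]
}}

```text
time: 16.05
position: [496.4, 227.6, 53.7]
eef_rot: [-2.052, -2.375, -0.003]
ft_force: [-0.4, 5.1, -7.5]
grip_width: 11.3
finger_force: 58.3
```

```bash
python3 -c "
from h import *
s=manip.observe();print(s['ft_force'],s['wrist_torque'],s['position'])"
```

```text
[-0.42610885  5.14899377 -7.52114373] [ 0.85132336 -0.17722845 -0.10513124] [496.38564998 227.62613025  53.74312428]
```

The catch holds: the carrier stayed at y≈227.6 and resisted with +5 N. I'll relieve the pull, settle, open and retreat upward.

{"method": "step_arm", "body": {
  "motion": [1,0.0008,0,0,0,1,0.0015,0,0.0003,0,1,0.0015,0,0.0003,0,0.7,0.0015,0,0.0003,0,0.4,0.0015,0,0.0003,0,0,0.0015,0,0.0003,0,0,0.0015,0,0.0003,0,0,0.0015,0,0.0003,0,0,0.0015,0,0.0003,0]
}}

```text
time: 16.8
position: [496.5, 227.6, 53.9]
eef_rot: [2.055, 2.376, 0.0]
ft_force: [1.0, 0.4, 0.5]
grip_width: 42.7
finger_force: 0.0
```

{"method": "step_arm", "body": {
  "motion": [0,0,0,-0.004,0,0,0,0,-0.012,0,0,0,0,-0.025,0,0,0,0,-0.045,0,0,0,0,-0.07,0,0,0,0,-0.1,0,0,-0.03,0,-0.13,0,0,-0.06,0,-0.16,0,0,-0.09,0,-0.18,0,0,-0.12,0,-0.18,0,0,-0.15,0,-0.18,0,0,-0.15,0,-0.18,0,0,-0.15,0,-0.18,0]
}}

```text
time: 17.88
position: [518.3, 77.8, 234.6]
eef_rot: [2.058, 2.373, 0.002]
ft_force: [-0.4, 0.8, -0.6]
grip_width: 42.4
finger_force: 0.0
```

Run:
```python
from h import *
import cv2
to([0,0,0],98.4)
t=manip.read_camera("top")[:,:,::-1];w=manip.read_camera("wrist")[:,:,::-1]
c=np.zeros((560,800,3),np.uint8);c[:250,:400]=cv2.resize(w,(400,250));c[:,400:]=cv2.resize(t[130:270,190:290],None,fx=4,fy=4,interpolation=cv2.INTER_CUBIC)
c[250:500,:400]=cv2.resize(w[:200,160:480],(400,250))
cv2.imwrite("pics/c5.png",c)
```

```text
shift m [-0.0038 -0.5243  0.2341] turn deg -0.27 yaw now 98.13 tilt z [ 1.1e-03  4.0e-04 -1.0e+00] pos [518.3  77.8 234.6] F [-0.4  0.8 -0.6]
```

View pics/c5.png

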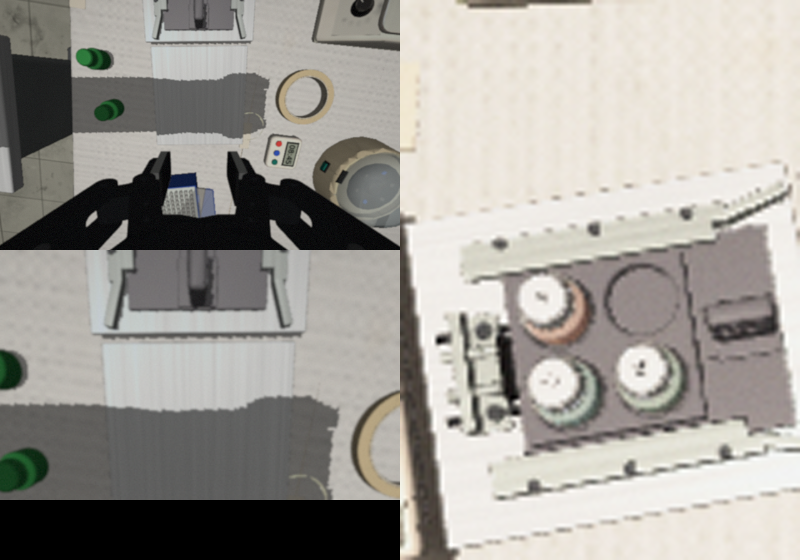

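The top view shows the carrier home between the rails with its nose against the pad at (512,370). All three bottles are upright in their pockets, the whole carrier is on the deck, and the surroundings are untouched.

```bash
python3 -c "
from cell import manip
print(manip.hand_in())"
```

```text
the job is handed in; nothing more can be done
None
```

The carrier is home on the deck against the sprung stop, held by the catch (it resisted a 5 N pull back), with all three bottles standing and the gripper clear; I handed the job in at about 18 s.

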